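Open the ink tank of the office printer

ROBOT

A 6-joint arm with a two-finger parallel gripper is mounted at the origin on the work surface. World frame = base frame: x ahead of the robot, y to its left, z up, the work surface at z = 0. Lengths are in m, angles in rad, forces in N, time in s.
With the tool pointing down it reaches from about 0.25 to 0.725 m from the base axis. Payload 4 kg.
Tool frame: the origin (TCP) lies midway between the tips of the shut fingers; the grasp point (between the pads) lies 19 mm behind it; z points along the fingers, x is the direction in which the jaws open and shut, and the axes are right-handed (so a half turn about z gives the same grasp; the last joint's range is limited). The gripper opens to 85 mm and grips with 20 to 120 N. Pads are 22 mm wide; open, the fingers measure 114 mm over their backs; the gripper's body (76 mm by 85 mm) begins 54 mm behind the grasp point. The pads swing forward as they close: fully open they stand 13 mm farther back than shut.
Start: joints at [-1.27, 0.241, 0.005, 1.335, 0, 1.571], TCP at [0.148, -0.478, 0.231] pointing down, gripper open.
Joint ranges: [-2.72, 2.72], [-1.05, 1.87], [-1.09, 1.28], [-1.99, 2.15], [-1.42, 1.44], [-3.14, 3.14]. Speed limits (rad/s): [2.79, 2.79, 3.14, 3.14, 3.14, 3.14].

INTERFACE

Orientations are given as a unit quaternion [x, y, z, w].
In Python, from workcell import bot, vision, ticket gives the robot as it stands.
- The arm moves only by the tool play_rows, never from a script. Its argument "deltas" is one flat list of numbers, 5 for each row, row after row: the opening, from 0 (shut) to 1 (fully open), then the shift along the tool's x, y, z in units of 60 mm (1.0 is 60 mm), then the turn about the tool's z in degrees. A call has 1 to 12 rows; each row shifts and turns the pose as measured when the row begins, along the tool's axes as they then stand; what a row does not reach is not made up. A row lasts 1/8 s, in which the tool goes at most 62.5 mm and 10.7 degrees, less where a joint would pass 70% of its speed; a pose out of reach is approached as far as the arm can. A call is refused whole if a number of a shift passes 1 or a number of a turn 10.7, either way. A call with a gripper value outside its range is refused whole. The fingers move at their own pace and stop on an object; the grip force is fixed at half the most. Time passes only in rows, so rows that do not move let the fingers close. It gives the time, the measured TCP pose, the force and the opening at its end, in the units of the state.
- bot.get_obs(): the state, without advancing time (a new reading comes with each control period).
- vision.camera(name): name is "scene" or "top" or "wrist"; returns a dict with "color" (400x640x3 uint8, blue, green, red), "intrinsics" (3x3 intrinsics, pixels), "rvec" (rotation vector, rad) and "tvec" (3), from world to camera coordinates, as OpenCV has them. Camera axes: x right, y down, z forward; pixel columns grow to the right and rows downward; lengths in m; the calibration is good to about 2 mm. A picture is of the moment at which its call begins. There is no depth.
- ticket.job_done(): hands the job in, once; it reports no verdict.
The state is a dict: "clock": time; "joint_pos": joint angles; "joint_vel": joint speeds; "tau": joint torques, N m; "eef_pos": TCP position; "tool_rot": TCP orientation; "ft_force": force on the tool from outside, world axes, zero at the start; "ft_torque": the same for the moment, N m; "grip_width": finger opening in m.
Only numpy, scipy, OpenCV 4.12 (cv2) and the standard library are available. Lean on these libraries where they do the work, as an engineer would, in place of code of your own. Each camera call takes 0.05 s, during which the arm holds its last target. There are 200 camera calls.

TASK

Get the printer's ink tank ready for refilling: lift the sprung tank cover by its tab and tip it over past its snap point so that it springs to rest fully open, then turn the filler cap anticlockwise (seen from above) to its stop to unlock it, lift it off and set it down in the tray without dropping it. Leave the ink bottle and the stapler where they stand.

Things in the scene. Friction and masses are not known exactly. Their poses are not given: they have to be found in the camera images.
- printer: White flat ink-tank printer, fixed. Origin on the desk right under the filler's centre; z up, x away from its front, y from the tank unit to the main part. The main part spans x -130 to 170, y 68 to 438, z 0 to 155 mm. The tank unit spans x -58 to 58, y -56 to 64 mm, with a flat filler deck at z = 112 (8 mm rim) that carries the cap, under the cover.
- cover (a joint): Angle of the grey sprung cover: 0 shut, 2.6 fully open (stop), swung up and over towards the printer's +y. An over-centre spring (0.3 to 0.45 N m, 2 to 4 N at the tab) drives it shut before about half way and open beyond; let go there, it springs on by itself. Panel 100 (x) x 112 (y) x 5 mm, level when shut; side and front walls hang 33 mm below its top face.
- cover_hinge (a point): Middle of the cover's hinge line, which runs along the printer's x at y = 64, z = 155 mm of the printer, level with the top face of the shut cover.
- cover_tab (a point): Point to grip on the cover's tab, a plain grey bar 10 mm wide (printer's x) and 10 mm thick that sticks out 38 mm from the middle of the cover's free edge, in the panel's plane, free all round. The point lies on the bar's axis, 24 mm out from the edge, 138 mm from the hinge and, shut, 5 mm below it. It swings with the cover.
- cap: Black round bayonet cap of the filler, 60 mm across, 13 mm high plus grip bar, 35 to 70 g. Origin at the centre of its lower rim, on the deck (z = 112); z up. It starts locked, 70 to 85 degrees short of its open stop. Turned anticlockwise from above (+ about z) to that stop, which can only be felt, it is free (within 0.1 rad); locked, it lifts only 2 mm.
- cap_grip (a point): Middle of the cap's straight grip bar, 22 mm above the cap's origin: 46 mm long (cap's x), 12 mm wide (cap's y), 13 to 31 mm above the origin. Under the cap, unseen, a 10 mm stem carries a cross-bar 34 x 10 x 6 mm along the cap's x that goes through a slot; its foot is 16 mm below the origin, so lift 20 mm straight up to clear the deck. It binds if lifted while pressed hard against the stop.
- tray: Loose bare aluminium open tray on the desk, 150 (x) x 120 (y) x 22 mm, walls and floor about 4 to 5 mm. Origin at the centre of its underside.
- ink_bottle: Closed white ink bottle, 48 mm across, 120 mm high, bystander. Origin at the centre of its underside.
- stapler: Blue and black stapler, 135 (x) x 36 x 54 mm, bystander. Origin at the centre of its underside.

How it is judged:
By the outcome, as a careful person would: the job done as asked, in the order asked, and still so for the second after the job is handed in, with the robot touching nothing.
It also fails if it takes over 72 s, if anything falls off the work surface, if the arm or the gripper's body presses on something with over 40 N, if the wrist force passes 120 N, or if a joint passes its speed limit or range.

## Working session

There is one attempt and no reset: what is moved stays moved. The work goes in short steps, Python scripts to look and compute and a tool call to move; the robot and the scene stay as the last step left them, time stands still between calls to the robot, and variables do not carry over. Pictures are saved under pics/ and viewed, about 8 in all and at most 12, crops included, and the job is handed in when it is done.

Besides the shell and the picture viewer there is one more tool, called after "Request:" as name(argument=value, ...), one argument or row to a line, values as JSON. play_rows: Moves the arm, as the interface text tells. Its arguments: {"type":"object","properties":{"deltas":{"type":"array"}},"required":["deltas"]}

```bash
mkdir -p pics; ls; python3 - <<'E'
from workcell import bot,vision
import cv2,numpy as np
o=bot.get_obs();print(o)
for n in("scene","top"):
    c=vision.camera(n);cv2.imwrite(f"pics/{n}0.png",c["color"])
    R=cv2.Rodrigues(np.array(c["rvec"]))[0];print(n,c["intrinsics"],-R.T@np.array(c["tvec"]).ravel(),R.tolist())
E
```

```text
pics
{'clock': 0.0, 'joint_pos': array([-1.26999124e+00,  2.41406696e-01,  3.68524773e-03,  1.33518256e+00,
        5.22786183e-06,  1.57079588e+00]), 'joint_vel': array([ 0.00024537,  0.00171369,  0.00123719,  0.00060831, -0.0002387 ,
       -0.00105151]), 'tau': array([-5.00317547e-04, -3.72315037e+01,  2.52409065e+01,  1.68270251e-02,
       -6.93158358e-05,  1.19213405e-05]), 'eef_pos': array([ 0.14795521, -0.4769332 ,  0.23040121]), 'tool_rot': array([ 8.05073977e-01, -5.93173483e-01, -8.46869577e-04, -6.27215613e-04]), 'ft_force': array([-0.1698241 , -0.15919416,  0.1287731 ]), 'ft_torque': array([-0.04786222, -0.01237028,  0.02084704]), 'grip_width': 0.0854434066767935}
scene [[426.62270077   0.         319.9671075 ]
 [  0.         426.62270077 195.85740557]
 [  0.           0.           1.        ]] [0.8380621  0.36965405 0.79184541] [[-0.8603678986572214, 0.5096138747328545, 0.007796001534347036], [0.39727068924508324, 0.6801271178058799, -0.6161193902903906], [-0.3192852618378955, -0.5269922222432061, -0.7876141944304164]]
top [[368.02515545   0.         316.49836314]
 [  0.         368.02515545 203.0113072 ]
 [  0.           0.           1.        ]] [ 0.46389714 -0.09782101  0.77963432] [[0.01602525437628166, -0.9992816828423412, -0.03434107683161012], [-0.99291827821826, -0.011860973619669979, -0.11820579547924097], [0.11771356762184271, 0.0359921608211088, -0.9923951231022679]]
```

View pics/top0.png

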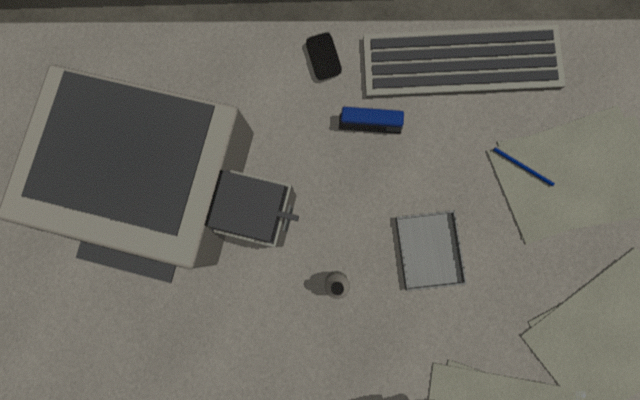

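View pics/scene0.png

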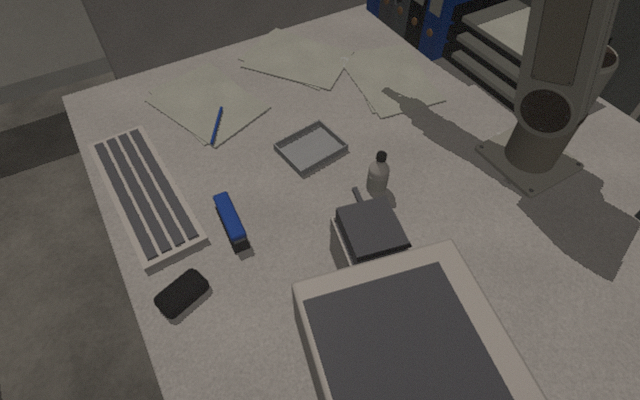

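```bash
cat > h.py <<'E'
from workcell import bot,vision
import cv2,numpy as np
from scipy.spatial.transform import Rotation as Ro
np.set_printoptions(precision=4,suppress=True)
def cam(n):
    c=vision.camera(n);c["R"]=cv2.Rodrigues(np.array(c["rvec"]))[0];c["t"]=np.array(c["tvec"]).ravel();c["C"]=-c["R"].T@c["t"];return c
def onplane(c,px,z):
    px=np.atleast_2d(np.array(px,float));d=np.c_[px,np.ones(len(px))]@np.linalg.inv(c["intrinsics"]).T@c["R"]
    return c["C"]+d*((z-c["C"][2])/d[:,2])[:,None]
def proj(c,P):
    return cv2.projectPoints(np.atleast_2d(np.array(P,float)),np.array(c["rvec"],float),np.array(c["tvec"],float),np.array(c["intrinsics"]),None)[0][:,0]
E
python3 - <<'E'
from h import *
for n,(x0,y0,w,h) in dict(top=(190,150,160,160),scene=(310,170,120,110)).items():
    c=cam(n);im=c["color"];g=cv2.cvtColor(im,cv2.COLOR_BGR2GRAY)
    m=((g<85)&(np.ptp(im.astype(int),axis=2)<25)).astype(np.uint8)
    crop=im[y0:y0+h,x0:x0+w]
    big=cv2.resize(np.clip(crop.astype(float)*1.6,0,255).astype(np.uint8),None,fx=3.5,fy=3.5,interpolation=cv2.INTER_CUBIC)
    cv2.imwrite(f"pics/{n}crop.png",big)
    if n=="top":A=big
    else:B=big
H=max(A.shape[0],B.shape[0]);A=A[:,:400]
B=B[:,:400]
pad=lambda I:cv2.copyMakeBorder(I,0,H-I.shape[0],0,0,cv2.BORDER_CONSTANT)
cv2.imwrite("pics/both.png",np.hstack([pad(A),pad(B)]))
E
```

```text
(no output)
```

View pics/both.png

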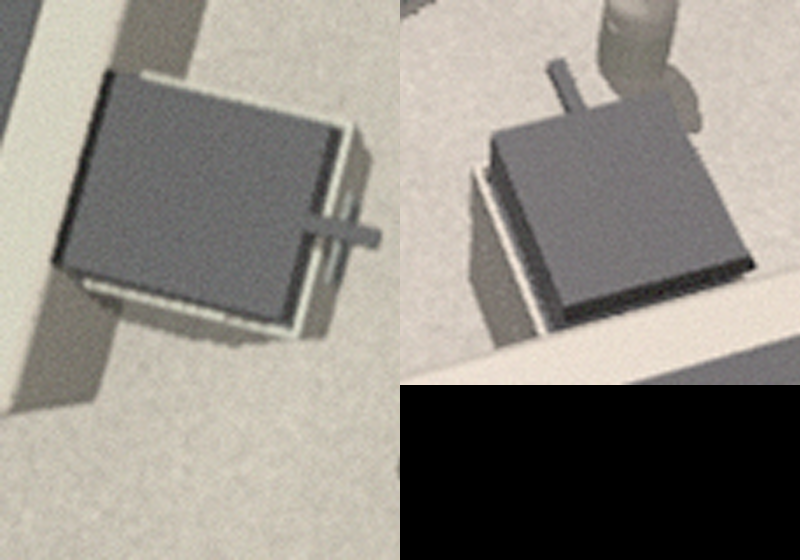

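The top crop shows the cover top's corners at (112,72), (65,265), (335,127), (280,318), with the tab end at (378,238). The scene crop shows the same cover and the tab end at about (157,62).

```bash
python3 - <<'E'
from h import *
t=cam("top");s=cam("scene")
A=onplane(t,np.array([[112,72],[65,265],[335,127],[280,318],[378,238]])/3.5+[190,150],.155)
B=onplane(s,np.array([[352,262],[165,308],[268,92],[92,133],[157,62]])/3.5+[310,170],.155)
# order: hinge(+x end),hinge(-x end), free +x, free -x, tabend ; scene order checked by distance
print(A);print(B)
loc=np.array([[50,64],[-50,64],[50,-48],[-50,-48],[0,-86]])/1000.
def fit(W):
    a=loc-loc.mean(0);b=W[:,:2]-W[:,:2].mean(0)
    th=np.arctan2((a[:,0]*b[:,1]-a[:,1]*b[:,0]).sum(),(a*b).sum())
    R=np.array([[np.cos(th),-np.sin(th)],[np.sin(th),np.cos(th)]])
    o=W[:,:2].mean(0)-R@loc.mean(0);print("yaw",np.degrees(th),"org",o,"res mm",1e3*(loc@R.T+o-W[:,:2]));return th,o
fit(A)
import itertools
fit(B)
fit(B[[1,0,3,2,4]])
# others
for c,n in((t,"t"),(s,"s")):
    im=c["color"];hsv=cv2.cvtColor(im,cv2.COLOR_BGR2HSV);m=((hsv[...,0]>105)&(hsv[...,0]<130)&(hsv[...,1]>150)).astype(np.uint8)
    k,l,st,ce=cv2.connectedComponentsWithStats(m);print(n,[(st[i],onplane(c,ce[i],.054)) for i in range(1,k) if st[i][4]>100])
tr=onplane(t,[[394,216],[453,211],[463,285],[402,290]],.022);print("tray rim",tr,tr.mean(0))
tr=onplane(s,[[319,122],[348,148],[300,174],[274,149]],.022);print("tray rim s",tr,tr.mean(0))
print("bottle top",onplane(t,[337,288],.12),onplane(s,[381,156],.12))
E
```

```text
[[ 0.593   0.0906  0.155 ]
 [ 0.4966  0.1094  0.155 ]
 [ 0.5664 -0.0216  0.155 ]
 [ 0.4724  0.0027  0.155 ]
 [ 0.5119 -0.044   0.155 ]]
[[ 0.4988  0.1164  0.155 ]
 [ 0.5937  0.0911  0.155 ]
 [ 0.4713  0.0081  0.155 ]
 [ 0.5683 -0.0166  0.155 ]
 [ 0.5117 -0.0397  0.155 ]]
yaw -12.881698156486426 org [0.5305 0.038 ] res mm [[ 0.4716 -1.4385]
 [-0.5916  2.0971]
 [ 2.0923  1.6091]
 [-1.3712 -0.4209]
 [-0.6011 -1.8467]]
yaw -12.563934668350225 org [0.5311 0.0424] res mm [[ 95.0426 -22.432 ]
 [-97.4481  24.6982]
 [ 98.1612 -23.4653]
 [-96.4449  23.0285]
 [  0.6893  -1.8294]]
yaw -13.968572480877723 org [0.5314 0.0424] res mm [[ 1.6608  1.3315]
 [-0.4968  0.0931]
 [-0.0084  0.2919]
 [-0.0505 -0.3101]
 [-1.1051 -1.4063]]
t [(array([341, 107,  62,  20, 877], dtype=int32), array([[ 0.7287, -0.1821,  0.054 ]])), (array([494, 149,  60,  36, 201], dtype=int32), array([[ 0.6269, -0.4792,  0.054 ]]))]
s [(array([432,   0,  27,  37, 280], dtype=int32), array([[-0.2057, -0.564 ,  0.054 ]])), (array([214, 192,  31,  46, 602], dtype=int32), array([[ 0.7319, -0.1778,  0.054 ]]))]
tray rim [[ 0.5288 -0.2298  0.022 ]
 [ 0.5407 -0.3496  0.022 ]
 [ 0.3926 -0.3653  0.022 ]
 [ 0.3805 -0.2444  0.022 ]] [ 0.4606 -0.2973  0.022 ]
tray rim s [[ 0.4016 -0.3605  0.022 ]
 [ 0.3873 -0.2413  0.022 ]
 [ 0.5334 -0.2264  0.022 ]
 [ 0.5495 -0.3316  0.022 ]] [ 0.4679 -0.29    0.022 ]
bottle top [[ 0.3924 -0.1123  0.12  ]] [[ 0.3961 -0.1074  0.12  ]]
```

Request:
play_rows(
  deltas=[0.5, 0, 0, 0, -9.9, 0.5, 0, 0, 0, -9.9, 0.5, 0, 0, 0, -9.9, 0.5, 0, 0, 0, -9.9, 0.5, 0, 0, 0, -9.9, 0.5, 0, 0, 0, -9.9],
)

```text
clock: 1.05
eef_pos: [0.1479, -0.4769, 0.2304]
tool_rot: [0.995, -0.099, -0.0, -0.001]
ft_force: [0.6, 0.6, -0.5]
grip_width: 0.0426
```

Request:
play_rows(
  deltas=[0.5, 0.35, -0.72, 0, 0, 0.5, 0.35, -0.72, 0, 0, 0.5, 0.35, -0.72, 0, 0, 0.5, 0.35, -0.72, 0, 0, 0.5, 0.35, -0.72, 0, 0, 0.5, 0.35, -0.72, 0, 0, 0.5, 0.35, -0.72, 0, 0, 0.5, 0.35, -0.72, 0, 0, 0.5, 0.35, -0.72, 0, 0, 0.5, 0.35, -0.72, 0, 0],
)

```text
clock: 2.3
eef_pos: [0.4474, -0.087, 0.2312]
tool_rot: [0.995, -0.103, 0.002, 0.0]
ft_force: [0.4, -1.6, -0.5]
grip_width: 0.0428
```

Request:
play_rows(
  deltas=[0.5, 0.44, -0.58, 0, 1.6, 0.5, 0.44, -0.58, 0, 0, 0.5, 0, 0, 0, 0, 0.5, 0, 0, 0, 0],
)

```text
clock: 2.8
eef_pos: [0.5169, -0.0256, 0.2307]
tool_rot: [0.993, -0.114, 0.002, 0.0]
ft_force: [-1.4, -1.0, -0.3]
grip_width: 0.0427
```

```bash
cat >> h.py <<'E'
O=np.array([.531,.040,0]);YAW=-13.4
def st():
    o=bot.get_obs();R=Ro.from_quat(o["tool_rot"]).as_matrix();Rp=Ro.from_euler("z",YAW,degrees=True).as_matrix()
    print("t",round(o["clock"],2),"eef",o["eef_pos"],"printer-local mm",1e3*Rp.T@(o["eef_pos"]-O),"yaw",np.degrees(np.arctan2(R[1,0],R[0,0])),"tilt",R[:,2],"F",o["ft_force"],"T",o["ft_torque"],"w",o["grip_width"],"j",o["joint_pos"])
    return o,R,Rp
def goto(P,yaw=None):
    o,R,Rp=st();d=R.T@(np.array(P)-o["eef_pos"]);print("delta units",d/.06,"turn",None if yaw is None else -(yaw-np.degrees(np.arctan2(R[1,0],R[0,0]))))
def w(l,O_=None):
    Rp=Ro.from_euler("z",YAW,degrees=True).as_matrix();return (O if O_ is None else O_)+Rp@(np.array(l)/1e3)
E
python3 - <<'E'
from h import *
goto(w([0,-76,136]),YAW)
c=cam("wrist");cv2.imwrite("pics/w1.png",np.clip(c["color"]*1.5,0,255).astype(np.uint8))
print(c["C"],proj(c,[w([0,-86,155]),w([50,-48,155]),w([-50,-48,155]),w([0,-48,155])]))
E
```

```text
t 2.8 eef [ 0.5169 -0.0256  0.2307] printer-local mm [  1.4657 -67.0513 230.6945] yaw -13.127788805301815 tilt [ 0.003  -0.0013 -1.    ] F [-1.4272 -0.9734 -0.2788] T [ 0.0115  0.0378 -0.0299] w 0.042680145391789596 j [-0.0488  0.2732  0.0467  1.3412 -0.0011  1.7512]
delta units [-0.0302  0.1481  1.5782] turn 0.2722111946981851
[0.5327 0.0434 0.3738] [[317.886  237.2678]
 [394.666  183.3138]
 [241.2348 182.7348]
 [318.0187 183.0246]]
```

View pics/w1.png

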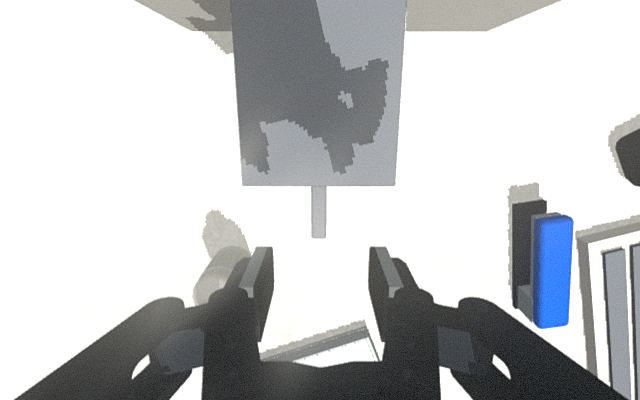

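The wrist view matches the estimate within 1–2 px (tab end at (318,238), cover edge from (242,185) to (396,185)). Descending onto the tab.

Request:
play_rows(
  deltas=[0.5, -0.02, 0.15, 0.3, 0.3, 0.5, 0, 0, 0.5, 0, 0.5, 0, 0, 0.5, 0, 0.5, 0, 0, 0.25, 0, 0.5, 0, 0, 0, 0],
)

```text
clock: 3.48
eef_pos: [0.5104, -0.0397, 0.1375]
tool_rot: [0.993, -0.122, 0.003, 0.001]
ft_force: [-0.1, 0.1, 0.4]
grip_width: 0.043
```

```bash
python3 -c "
from h import *
goto(w([0.5,-76,136]),YAW)"
```

```text
t 3.48 eef [ 0.5104 -0.0397  0.1375] printer-local mm [ -1.5727 -82.3095 137.4596] yaw -13.964748791109374 tilt [ 0.0055 -0.002  -1.    ] F [-0.0687  0.1192  0.4344] T [-0.0419 -0.0168 -0.0305] w 0.04298928482750716 j [-0.0767  0.3204 -0.1395  1.1053 -0.0016  1.7378]
delta units [ 0.0334 -0.1055  0.0245] turn -0.5647487911093734
```

Request:
play_rows(
  deltas=[0.5, 0.03, -0.08, 0.02, -0.5, 0.2, 0, 0, 0, 0, 0, 0, 0, 0, 0, 0, 0, 0, 0, 0, 0, 0, 0, 0, 0, 0, 0, 0, 0, 0],
)

```text
clock: 4.22
eef_pos: [0.5133, -0.036, 0.1389]
tool_rot: [0.993, -0.117, 0.004, 0.001]
ft_force: [-0.9, -0.6, 0.0]
grip_width: 0.0085
```

```bash
python3 -c "
from h import *
st()"
```

```text
t 4.22 eef [ 0.5133 -0.036   0.1389] printer-local mm [  0.3795 -78.0799 138.8621] yaw -13.485850235427561 tilt [ 0.0075 -0.0024 -1.    ] F [-0.8785 -0.5929  0.037 ] T [-0.0282  0.1182  0.0726] w 0.008450436949526727 j [-0.069   0.3225 -0.1325  1.1082 -0.0018  1.7371]
```

Request:
play_rows(
  deltas=[0, 0, -0.01, -0.28, 0, 0, 0, -0.04, -0.28, 0, 0, 0, -0.07, -0.28, 0],
)

```text
clock: 4.6
eef_pos: [0.515, -0.0277, 0.1862]
tool_rot: [0.993, -0.117, 0.002, -0.0]
ft_force: [3.7, 3.1, -9.1]
grip_width: 0.0077
```

```bash
python3 -c "
from h import *
o,R,Rp=st();l=1e3*Rp.T@(o['eef_pos']-O);p=l[1:]+[-64,-155+11];print('r',np.hypot(*p),'theta',np.arctan2(p[1],-p[0])+.035)"
```

```text
t 4.6 eef [ 0.515  -0.0277  0.1862] printer-local mm [  0.1678 -69.5501 186.2392] yaw -13.414714549973072 tilt [ 0.0046 -0.0002 -1.    ] F [ 3.7494  3.1351 -9.0541] T [ 0.3369 -0.7688  0.1408] w 0.007744977815813232 j [-0.0537  0.2918 -0.0455  1.2288  0.      1.7512]
r 140.0705728784676 theta 0.3413246851281725
```

Request:
play_rows(
  deltas=[0, 0, -0.1, -0.265, 0, 0, 0, -0.13, -0.25, 0, 0, 0, -0.16, -0.235, 0, 0, 0, -0.19, -0.215, 0],
)

```text
clock: 5.1
eef_pos: [0.5234, 0.0081, 0.2417]
tool_rot: [0.993, -0.117, -0.0, 0.0]
ft_force: [5.2, 2.2, -12.2]
grip_width: 0.0081
```

```bash
python3 -c "
from h import *
o,R,Rp=st();l=1e3*Rp.T@(o['eef_pos']-O);p=l[1:]+[-64,-155+11];print('r',np.hypot(*p),'theta',np.arctan2(p[1],-p[0])+.035)"
```

```text
t 5.1 eef [0.5234 0.0081 0.2417] printer-local mm [ -0.0295 -32.8241 241.6949] yaw -13.393055791712314 tilt [-0.0005 -0.0002 -1.    ] F [  5.166    2.2048 -12.162 ] T [ 0.0198 -0.8896  0.0209] w 0.008133281963352576 j [ 0.0155  0.2836  0.0894  1.377  -0.0002  1.8201]
r 137.5470593636814 theta 0.824875049739369
```

Request:
play_rows(
  deltas=[0, 0, -0.21, -0.19, 0, 0, 0, -0.23, -0.17, 0, 0, 0, -0.25, -0.14, 0, 0, 0, -0.265, -0.105, 0],
)

```text
clock: 5.6
eef_pos: [0.5371, 0.0673, 0.2783]
tool_rot: [0.993, -0.117, -0.002, 0.001]
ft_force: [5.5, 0.5, -16.5]
grip_width: 0.0079
```

```bash
python3 -c "
from h import *
o,R,Rp=st();l=1e3*Rp.T@(o['eef_pos']-O);p=l[1:]+[-64,-155+11];print('r',np.hypot(*p),'theta',np.arctan2(p[1],-p[0])+.035)"
```

```text
t 5.6 eef [0.5371 0.0673 0.2783] printer-local mm [ -0.3591  27.9754 278.3344] yaw -13.419507661074785 tilt [-0.0036 -0.0014 -1.    ] F [  5.5037   0.4754 -16.5181] T [-0.273 -1.039 -0.049] w 0.007863802930209475 j [ 0.1252  0.3138  0.2252  1.4859 -0.0009  1.9302]
r 139.0809223578332 theta 1.3437897450182905
```

Request:
play_rows(
  deltas=[0, 0, -0.275, -0.055, 0, 0, 0, -0.28, -0.02, 0, 0, 0, -0.28, 0.02, 0, 0, 0, -0.28, 0.05, 0],
)

```text
clock: 6.1
eef_pos: [0.5546, 0.1371, 0.2823]
tool_rot: [0.993, -0.117, 0.001, -0.0]
ft_force: [2.8, 2.8, -0.7]
grip_width: 0.0004
```

```bash
python3 -c "
from h import *
o,R,Rp=st();l=1e3*Rp.T@(o['eef_pos']-O);p=l[1:]+[-64,-155+11];print('r',np.hypot(*p),'theta',np.arctan2(p[1],-p[0])+.035)
cv2.imwrite('pics/s2.png',cam('scene')['color'])"
```

```text
t 6.1 eef [0.5546 0.1371 0.2823] printer-local mm [  0.4206  99.9085 282.3029] yaw -13.431952263313754 tilt [ 0.0022 -0.0002 -1.    ] F [ 2.8367  2.8279 -0.742 ] T [ 0.4365 -0.2496 -0.0175] w 0.0003975963386378662 j [ 0.2427  0.3716  0.3177  1.5147 -0.0007  2.048 ]
r 142.8884574223325 theta 1.8598237986397963
```

View pics/s2.png

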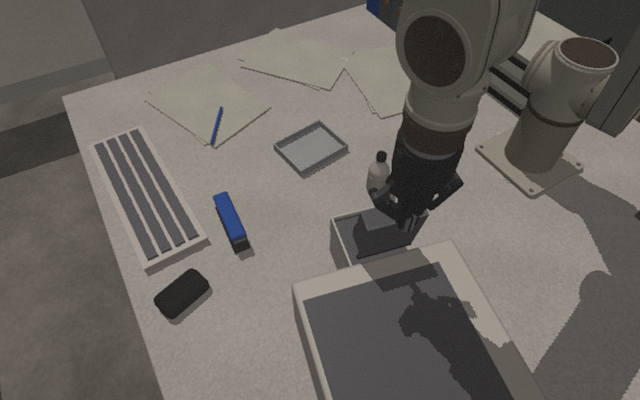

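The cover slipped out of the fingers (width 0). I'm moving clear to see where it went.

Request:
play_rows(
  deltas=[0, 0, 0, -0.8, 0, 0, 0, 0, -0.6, 0, 0, 0, 0.7, 0, 0, 0, 0, 0.9, 0, 0, 0, 0, 0.9, 0, 0, 0, 0, 0.9, 0, 0, 0, 0, 0.9, 0, 0, 0, 0, 0.9, 0, 0, 0, 0, 0, 0, 0],
)

```text
clock: 7.28
eef_pos: [0.4852, -0.1612, 0.3759]
tool_rot: [0.994, -0.111, 0.011, -0.008]
ft_force: [0.6, -0.0, 0.5]
grip_width: -0.0001
```

```bash
python3 - <<'E'
from h import *
st()
a=cam("scene")["color"][150:350,250:490];b=cam("top")["color"][90:290,160:360]
cv2.imwrite("pics/b3.png",np.clip(1.6*cv2.resize(np.hstack([a,b]),None,fx=1.8,fy=1.8).astype(float),0,255).astype(np.uint8))
E
```

```text
t 7.28 eef [ 0.4852 -0.1612  0.3759] printer-local mm [   2.0368 -206.3232  375.8629] yaw -12.777479973205342 tilt [ 0.0242  0.014  -0.9996] F [ 0.5632 -0.0245  0.539 ] T [-0.0346 -0.049   0.0051] w -6.488750815910046e-05 j [-0.3333  0.2395  0.3748  1.6877  0.0212  1.4605]
```

View pics/b3.png

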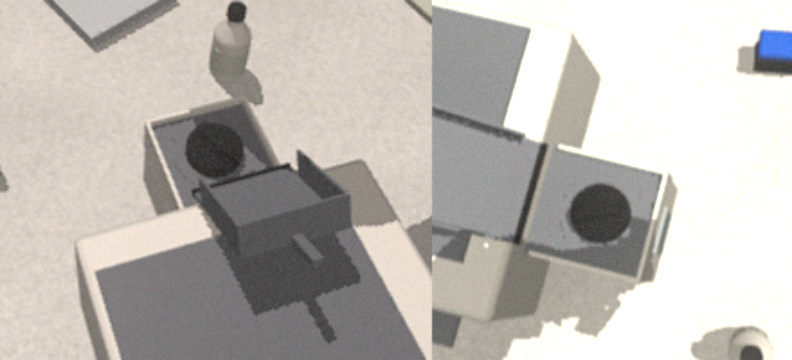

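The cover has sprung open: it stands upside down over the main part, tab pointing away, with the black cap exposed at about (600,212) in the right half. Next I look at the cap with the wrist camera.

Request:
play_rows(
  deltas=[0.5, 0, -0.5, 0.35, 0, 0.5, 0, -0.5, 0.35, 0, 0.5, 0, -0.5, 0.35, 0, 0.5, 0, -0.5, 0.35, 0, 0.5, 0, -0.3, 0.2, 0, 0.5, 0, -0.1, 0.1, 0, 0.5, 0, 0, 0, 0, 0.5, 0, 0, 0, 0],
)

```text
clock: 8.38
eef_pos: [0.5234, 0.0012, 0.2796]
tool_rot: [0.995, -0.101, 0.016, -0.012]
ft_force: [1.0, -0.4, 0.9]
grip_width: 0.0427
```

```bash
python3 - <<'E'
from h import *
st()
c=cam("wrist");im=c["color"];t=cam("top")["color"]
p=proj(c,w([0,0,112+13]))[0];print(p, proj(c,w([30,0,112]))[0])
x,y=map(int,p);x=max(110,x);y=max(110,y)
def e(I):
    g=cv2.cvtColor(I,cv2.COLOR_BGR2GRAY).astype(float);return np.clip((g-5)*4,0,255).astype(np.uint8)
a=im[y-110:y+110,x-110:x+110];print("crop origin",x-110,y-110)
T=e(cv2.GaussianBlur(t,(3,3),0))[150:270,190:310]
A=cv2.resize(e(a),(400,int(400*a.shape[0]/a.shape[1])));B=cv2.resize(T,(400,400),interpolation=cv2.INTER_CUBIC)
h=min(A.shape[0],400);cv2.imwrite("pics/w4.png",np.hstack([A[:h],B[:h]]))
E
```

```text
t 8.38 eef [0.5234 0.0012 0.2796] printer-local mm [  1.604  -39.453  279.6151] yaw -11.56134213820678 tilt [ 0.0351  0.0196 -0.9992] F [ 1.0056 -0.3645  0.8882] T [-0.037  -0.0317 -0.0232] w 0.04266051885345763 j [-0.0092  0.2443  0.134   1.4255  0.0199  1.7634]
[314.7311 143.2442] [347.8304 142.8904]
crop origin 204 33
```

View pics/w4.png

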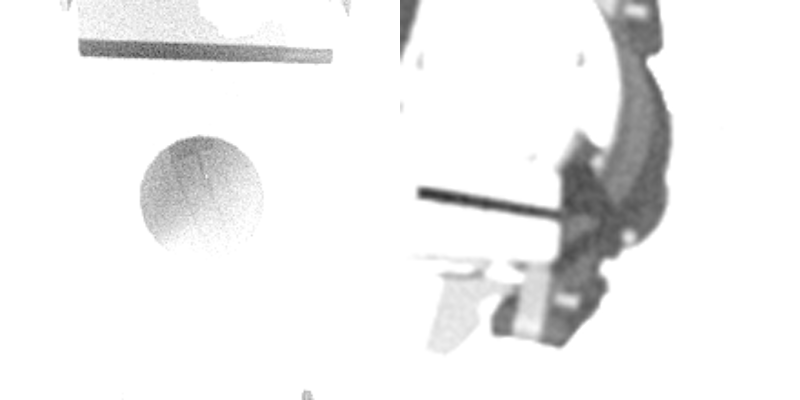

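```bash
python3 - <<'E'
from h import *
fr=[]
for i in range(8):
    c=cam("wrist");fr.append(cv2.cvtColor(c["color"],cv2.COLOR_BGR2GRAY).astype(np.float32))
g=np.mean(fr,0);print(len(set(f.sum() for f in fr)))
a=g[98:184,272:358];a=cv2.GaussianBlur(a,(0,0),.8)
m=a<70
a=a-cv2.GaussianBlur(np.minimum(a,75),(0,0),14)
a=cv2.resize(a,(516,516),interpolation=cv2.INTER_CUBIC);cv2.imwrite("pics/w5.png",np.clip(128+a*9,0,255).astype(np.uint8))
E
```

```text
8
```

View pics/w5.png

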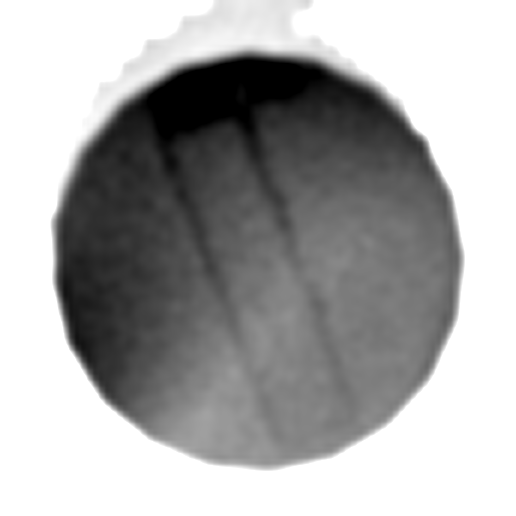

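Wrist crop: the cap's disc is centred at (258,262), and the grip bar runs from about (201,120) to (312,422), roughly 20° off vertical.

```bash
python3 - <<'E'
from h import *
o,R,Rp=st();c=cam("wrist")
P=onplane(c,np.array([[201,120],[312,422]])/6+[272,98],.143);C=onplane(c,np.array([[258,262]])/6+[272,98],.125)
d=P[1]-P[0];print(P,"len",np.linalg.norm(d),"bar dir deg",np.degrees(np.arctan2(d[1],d[0])),"mid",P.mean(0),"disc",C,"local",Rp.T@(C[0]-O)*1e3,Rp.T@(P.mean(0)-O)*1e3)
E
```

```text
t 8.88 eef [0.5232 0.0009 0.2789] printer-local mm [  1.4341 -39.8152 278.9238] yaw -11.601970566297796 tilt [ 0.034   0.0197 -0.9992] F [-0.0921 -1.2851 -0.317 ] T [-0.0324  0.0039 -0.0048] w 0.04292705646989617 j [-0.0098  0.2449  0.133   1.4251  0.02    1.7634]
[[0.5277 0.0623 0.143 ]
 [0.534  0.0198 0.143 ]] len 0.042912042982243534 bar dir deg -81.49519103123309 mid [0.5308 0.0411 0.143 ] disc [[0.5311 0.041  0.125 ]] local [ -0.1078   1.0084 125.    ] [ -0.4011   0.9855 143.    ]
```

Request:
play_rows(
  deltas=[0.45, 0, 0, 0, -10, 0.45, 0, 0, 0, -10, 0.45, 0, 0, -0.9, 0, 0.45, 0, 0, -0.9, 0, 0.45, 0, 0, 0, 0],
)

```text
clock: 9.55
eef_pos: [0.5173, -0.0014, 0.3868]
tool_rot: [0.997, 0.079, 0.014, -0.009]
ft_force: [-0.2, 0.1, 0.5]
grip_width: 0.0384
```

```bash
python3 -c "
from h import *
goto([.531,.041,.15],8.5)"
```

```text
t 9.55 eef [ 0.5173 -0.0014  0.3868] printer-local mm [ -3.7239 -43.4206 386.7576] yaw 9.06781974233402 tilt [ 0.0263  0.0197 -0.9995] F [-0.2281  0.1369  0.4969] T [-0.0104 -0.0265 -0.0123] w 0.038394289114480534 j [-0.0145  0.2501  0.4167  1.7114  0.0201  1.3981]
delta units [ 0.2216 -0.6007  3.9638] turn 0.5678197423340201
```

Request:
play_rows(
  deltas=[0.45, 0.05, -0.2, 0.2, 0.5, 0.45, 0.05, -0.2, 0.2, 0, 0.45, 0.05, -0.2, 0.2, 0, 0.45, 0, 0, 0.2, 0, 0.45, 0, 0, 0.2, 0, 0.45, 0, 0, 0.2, 0, 0.45, 0, 0, 0.2, 0, 0.45, 0, 0, 0.2, 0, 0.45, 0, 0, 0.2, 0, 0.45, 0, 0, 0.2, 0],
)

```text
clock: 10.8
eef_pos: [0.5218, 0.0406, 0.2547]
tool_rot: [0.997, 0.074, 0.01, -0.009]
ft_force: [-0.5, 0.3, -0.7]
grip_width: 0.039
```

```bash
python3 -c "
from h import *
goto([.531,.041,.15],8.5)"
```

```text
t 10.8 eef [0.5218 0.0406 0.2547] printer-local mm [ -9.0845  -1.503  254.712 ] yaw 8.535497543398577 tilt [ 0.0183  0.0192 -0.9996] F [-0.4901  0.349  -0.7297] T [-0.0373  0.0262  0.0103] w 0.0390114693161397 j [0.0673 0.263  0.095  1.3833 0.0179 1.4892]
delta units [0.1157 0.0453 1.7475] turn 0.035497543398577136
```

Request:
play_rows(
  deltas=[0.45, 0.03, 0.01, 0.2, 0, 0.45, 0.03, 0.01, 0.2, 0, 0.45, 0.03, 0.01, 0.2, 0, 0.45, 0.02, 0.01, 0.2, 0, 0.45, 0.02, 0, 0.2, 0, 0.45, 0.02, 0, 0.2, 0, 0.45, 0.02, 0, 0.2, 0, 0.45, 0.02, 0, 0.2, 0, 0.45, 0, 0, 0, 0],
)

```text
clock: 11.92
eef_pos: [0.5356, 0.0418, 0.1508]
tool_rot: [0.997, 0.074, 0.009, -0.009]
ft_force: [-0.5, 0.2, 0.4]
grip_width: 0.0386
```

```bash
python3 -c "
from h import *
goto([.531,.041,.128],8.5)"
```

```text
t 11.93 eef [0.5356 0.0418 0.1508] printer-local mm [  4.0391   2.8289 150.7607] yaw 8.535296170778118 tilt [ 0.0163  0.019  -0.9997] F [-0.4875  0.2     0.4402] T [ 0.0135  0.0191 -0.0181] w 0.038637122974145906 j [ 0.0678  0.3476 -0.0631  1.1426  0.0179  1.4897]
delta units [-0.0847  0.0083  0.3777] turn 0.03529617077811764
```

Request:
play_rows(
  deltas=[0.45, -0.045, 0.005, 0.12, 0, 0.45, -0.04, 0.005, 0.12, 0, 0.45, 0, 0, 0.12, 0, 0.45, 0, 0, 0, 0, 0.2, 0, 0, 0, 0, 0, 0, 0, 0, 0, 0, 0, 0, 0, 0, 0, 0, 0, 0, 0, 0, 0, 0, 0, 0],
)

```text
clock: 13.05
eef_pos: [0.5317, 0.0409, 0.1292]
tool_rot: [0.997, 0.074, 0.01, -0.009]
ft_force: [-0.2, -0.1, 0.1]
grip_width: 0.0105
```

```bash
python3 -c "
from h import *
goto([.531,.041,.128],8.5)"
```

```text
t 13.05 eef [0.5317 0.0409 0.1292] printer-local mm [  0.4498   1.0067 129.2326] yaw 8.5349106137416 tilt [ 0.0193  0.0192 -0.9996] F [-0.2207 -0.0897  0.1142] T [-0.0918  0.0504 -0.0373] w 0.010470809983644129 j [ 0.0666  0.3558 -0.1114  1.0831  0.0179  1.4884]
delta units [-0.0112 -0.0034  0.0204] turn 0.03491061374159976
```

Request:
play_rows(
  deltas=[0, 0, 0, 0, -8, 0, 0, 0, 0, -8, 0, 0, 0, 0, -8, 0, 0, 0, 0, -8],
)

```text
clock: 13.55
eef_pos: [0.5319, 0.0414, 0.1294]
tool_rot: [0.935, 0.355, 0.013, -0.006]
ft_force: [-0.0, 1.1, -0.7]
grip_width: 0.0102
```

```bash
python3 -c "
from h import *
goto([.531,.041,.128],8.5)"
```

```text
t 13.55 eef [0.5319 0.0414 0.1294] printer-local mm [  0.5883   1.5955 129.4028] yaw 41.588224246108496 tilt [ 0.0198  0.0204 -0.9996] F [-0.0253  1.1353 -0.7447] T [0.0851 0.0588 0.0007] w 0.010211133276477375 j [ 0.0669  0.3558 -0.1109  1.083   0.0191  0.912 ]
delta units [-0.017  -0.0052  0.0229] turn 33.088224246108496
```

Request:
play_rows(
  deltas=[0, 0, 0, 0, -8, 0, 0, 0, 0, -8, 0, 0, 0, 0, -8, 0, 0, 0, 0, -8, 0, 0, 0, 0, 0],
)

```text
clock: 14.18
eef_pos: [0.5313, 0.0414, 0.1296]
tool_rot: [0.795, 0.606, 0.014, -0.002]
ft_force: [-0.6, -0.5, -0.3]
grip_width: 0.0099
```

```bash
python3 -c "
from h import *
st()"
```

```text
t 14.18 eef [0.5313 0.0414 0.1296] printer-local mm [  0.0192   1.4092 129.6261] yaw 74.59037212366682 tilt [ 0.0187  0.0201 -0.9996] F [-0.6197 -0.5276 -0.3371] T [-0.2021  0.0865  0.015 ] w 0.009918950845320395 j [ 0.067   0.3553 -0.1109  1.0846  0.0188  0.3363]
```

Request:
play_rows(
  deltas=[0, 0, 0, 0, -3, 0, 0, 0, 0, -3],
)

```text
clock: 14.42
eef_pos: [0.5316, 0.0408, 0.1297]
tool_rot: [0.764, 0.646, 0.014, -0.001]
ft_force: [0.1, -0.9, -0.4]
grip_width: 0.0105
```

```bash
python3 -c "
from h import *
st()"
```

```text
t 14.43 eef [0.5316 0.0408 0.1297] printer-local mm [  0.3965   0.9645 129.6908] yaw 80.44068680512946 tilt [ 0.0192  0.0191 -0.9996] F [ 0.0546 -0.8662 -0.3852] T [-0.3997 -0.0255 -0.0897] w 0.010458721216912032 j [ 0.0666  0.3553 -0.1107  1.0843  0.0178  0.2338]
```

Request:
play_rows(
  deltas=[0, 0, 0, 0, -3, 0, 0, 0, 0, 0],
)

```text
clock: 14.68
eef_pos: [0.5317, 0.0401, 0.1297]
tool_rot: [0.748, 0.664, 0.013, -0.0]
ft_force: [-0.6, -0.9, 0.1]
grip_width: 0.01
```

```bash
python3 -c "
from h import *
st()"
```

```text
t 14.68 eef [0.5317 0.0401 0.1297] printer-local mm [  0.6777   0.3126 129.6886] yaw 83.195727756805 tilt [ 0.0194  0.0178 -0.9997] F [-0.5576 -0.8582  0.1426] T [-0.0858  0.0922 -0.0496] w 0.010037985352602277 j [ 0.066   0.3554 -0.1106  1.0843  0.0165  0.1851]
```

Request:
play_rows(
  deltas=[0, 0, 0, 0, -3, 0, 0, 0, 0, 0],
)

```text
clock: 14.92
eef_pos: [0.5317, 0.0402, 0.1297]
tool_rot: [0.732, 0.681, 0.013, -0.0]
ft_force: [0.4, -0.7, -0.1]
grip_width: 0.0099
```

```bash
python3 -c "
from h import *
st()"
```

```text
t 14.93 eef [0.5317 0.0402 0.1297] printer-local mm [  0.6155   0.3076 129.6786] yaw 85.81183102938502 tilt [ 0.0192  0.0185 -0.9996] F [ 0.3872 -0.7437 -0.0616] T [-0.1363  0.0793 -0.7146] w 0.009892156000275883 j [ 0.0656  0.3554 -0.1106  1.0844  0.0172  0.139 ]
```

Stop felt (moment about z −0.71 N m, at about 77° of turn). Backing off slightly and lifting.

Request:
play_rows(
  deltas=[0, 0, 0, 0, 1.8, 0, 0, 0, 0, 0],
)

```text
clock: 15.18
eef_pos: [0.5317, 0.0401, 0.1297]
tool_rot: [0.744, 0.668, 0.013, -0.0]
ft_force: [0.3, -0.6, 0.9]
grip_width: 0.01
```

```bash
python3 -c "
from h import *
st()"
```

```text
t 15.18 eef [0.5317 0.0401 0.1297] printer-local mm [  0.6619   0.3005 129.6704] yaw 83.76941597973705 tilt [ 0.0192  0.0185 -0.9996] F [ 0.3229 -0.6171  0.9254] T [-0.2008  0.0422 -0.2157] w 0.010033003875937498 j [ 0.0656  0.3554 -0.1106  1.0844  0.0172  0.1747]
```

Request:
play_rows(
  deltas=[0, 0, 0, -0.08, 0, 0, 0, 0, -0.08, 0],
)

```text
clock: 15.42
eef_pos: [0.5305, 0.0404, 0.1382]
tool_rot: [0.744, 0.668, 0.012, -0.002]
ft_force: [0.0, 0.5, -0.7]
grip_width: 0.0105
```

```bash
python3 -c "
from h import *
st()"
```

```text
t 15.43 eef [0.5305 0.0404 0.1382] printer-local mm [ -0.6078   0.2743 138.213 ] yaw 83.80843806565044 tilt [ 0.0161  0.0191 -0.9997] F [ 0.0462  0.5159 -0.6962] T [-0.0278  0.0063  0.0104] w 0.010480806811920028 j [ 0.0657  0.3482 -0.0972  1.1081  0.018   0.1741]
```

Request:
play_rows(
  deltas=[0, 0, 0, -0.2, 0, 0, 0, 0, -0.25, 0, 0, 0, 0, -0.3, 0, 0, 0, 0, -0.4, 0, 0, 0, 0, -0.4, 0, 0, 0, 0, 0, 0],
)

```text
clock: 16.18
eef_pos: [0.5307, 0.0393, 0.2416]
tool_rot: [0.743, 0.669, 0.016, 0.001]
ft_force: [0.5, -0.2, -0.1]
grip_width: 0.0102
```

```bash
python3 - <<'E'
from h import *
goto([.464,-.294,.22],84)
c=cam("wrist")["color"];s=cam("scene")["color"][130:350,250:490]
cv2.imwrite("pics/l6.png",np.hstack([cv2.resize(np.clip(c*2.,0,255).astype(np.uint8),(480,300)),cv2.resize(s,(320,300))]))
E
```

```text
t 16.18 eef [0.5307 0.0393 0.2416] printer-local mm [ -0.1205  -0.7148 241.5754] yaw 83.9472690596274 tilt [ 0.0255  0.0206 -0.9995] F [ 0.4737 -0.224  -0.1439] T [ 0.015   0.0557 -0.0108] w 0.01019794971700232 j [0.0632 0.2791 0.0824 1.3474 0.0189 0.1694]
delta units [-5.6486 -0.5251  0.2168] turn -0.052730940372597956
```

View pics/l6.png

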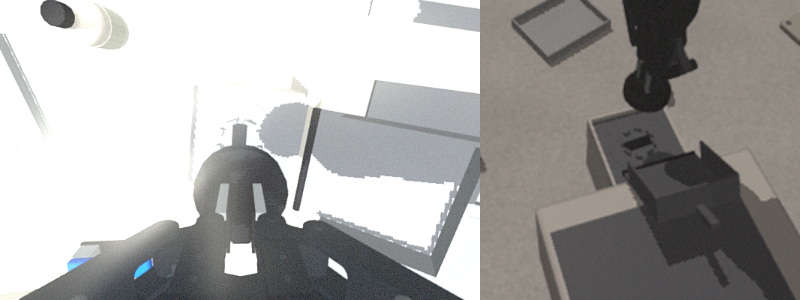

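The cap is in the fingers, its slot is visible on the deck, and the cover stays open. Carrying it to the tray.

Request:
play_rows(
  deltas=[0, -0.45, -0.04, 0, 0, 0, -0.45, -0.04, 0, 0, 0, -0.45, -0.04, 0, 0, 0, -0.45, -0.04, 0, 0, 0, -0.45, -0.04, 0, 0, 0, -0.45, -0.04, 0, 0, 0, -0.45, -0.04, 0, 0, 0, -0.45, -0.04, 0, 0, 0, -0.45, -0.04, 0, 0, 0, -0.45, -0.04, 0, 0, 0, -0.45, -0.04, 0, 0, 0, -0.3, -0.04, 0, 0],
)

```text
clock: 17.77
eef_pos: [0.4573, -0.2759, 0.2135]
tool_rot: [0.742, 0.671, 0.007, -0.014]
ft_force: [0.3, -0.4, 0.4]
grip_width: 0.0104
```

```bash
python3 - <<'E'
from h import *
goto([.464,-.294,.1],84)
E
```

```text
t 17.77 eef [ 0.4573 -0.2759  0.2135] printer-local mm [   1.4701 -324.3726  213.4671] yaw 84.22819154158066 tilt [-0.0085  0.0299 -0.9995] F [ 0.2863 -0.3912  0.4101] T [-0.0461 -0.0335  0.0289] w 0.010406835716409974 j [-0.5548  0.3345  0.0862  1.3455  0.0209 -0.4544]
delta units [-0.3437  0.1638  1.8802] turn 0.22819154158065658
```

Request:
play_rows(
  deltas=[0, -0.08, 0.02, 0.2, 0, 0, -0.08, 0.02, 0.2, 0, 0, -0.08, 0.02, 0.2, 0, 0, -0.05, 0.02, 0.2, 0, 0, -0.03, 0.02, 0.2, 0, 0, 0, 0.02, 0.2, 0, 0, 0, 0.02, 0.2, 0, 0, 0, 0.02, 0.2, 0, 0, 0, 0.02, 0.2, 0, 0, 0, 0, 0.2, 0, 0, 0, 0, 0, 0],
)

```text
clock: 19.15
eef_pos: [0.4645, -0.2902, 0.0816]
tool_rot: [0.741, 0.671, 0.007, -0.017]
ft_force: [0.1, 0.4, 0.3]
grip_width: 0.0105
```

```bash
python3 - <<'E'
from h import *
goto([.464,-.294,.041],84)
s=cam("scene")["color"][90:210,230:430];t=cam("top")["color"][180:320,360:560]
cv2.imwrite("pics/p7.png",np.hstack([cv2.resize(s,(500,300)),cv2.resize(t,(300,210+0)) if 0 else cv2.resize(t,(300,300))]))
E
```

```text
t 19.15 eef [ 0.4645 -0.2902  0.0816] printer-local mm [  11.8783 -336.6293   81.5829] yaw 84.34362454576018 tilt [-0.0126  0.0341 -0.9993] F [0.1165 0.421  0.2978] T [-0.0363  0.0534  0.0606] w 0.010522462562640939 j [-0.5705  0.4632 -0.0809  1.0556  0.0219 -0.4724]
delta units [-0.0857  0.0079  0.6739] turn 0.34362454576017853
```

View pics/p7.png

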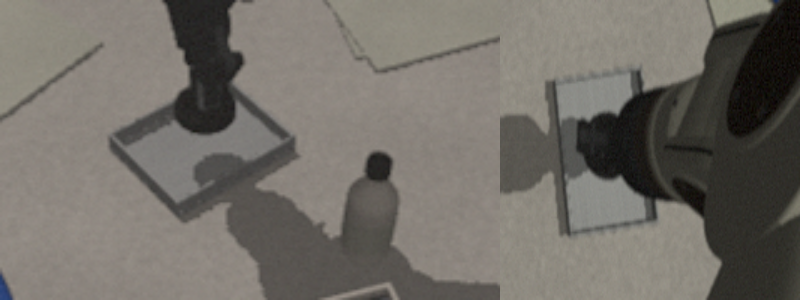

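Above the tray's middle. Lowering to touch-down.

Request:
play_rows(
  deltas=[0, -0.04, 0, 0.12, 0, 0, -0.03, 0, 0.12, 0, 0, 0, 0, 0.12, 0, 0, 0, 0, 0.12, 0, 0, 0, 0, 0.06, 0, 0, 0, 0, 0.04, 0, 0, 0, 0, 0, 0],
)

```text
clock: 20.12
eef_pos: [0.4652, -0.2946, 0.0464]
tool_rot: [0.741, 0.671, 0.007, -0.015]
ft_force: [-1.4, 0.4, -0.8]
grip_width: 0.0102
```

```bash
python3 -c "
from h import *
st()"
```

```text
t 20.12 eef [ 0.4652 -0.2946  0.0464] printer-local mm [  13.5237 -340.7853   46.4286] yaw 84.33363326230602 tilt [-0.0088  0.0317 -0.9995] F [-1.3831  0.3723 -0.783 ] T [ 0.0016 -0.0715 -0.0207] w 0.010235300983852872 j [-0.5766  0.5033 -0.1191  0.973   0.0217 -0.4781]
```

Request:
play_rows(
  deltas=[0, 0, 0, 0.05, 0, 0, 0, 0, 0.05, 0, 0, 0, 0, 0, 0],
)

```text
clock: 20.5
eef_pos: [0.4655, -0.2946, 0.0405]
tool_rot: [0.741, 0.671, 0.007, -0.014]
ft_force: [-0.0, 0.0, 0.2]
grip_width: 0.0104
```

```bash
python3 -c "
from h import *
st()"
```

```text
t 20.5 eef [ 0.4655 -0.2946  0.0405] printer-local mm [  13.8135 -340.6812   40.4848] yaw 84.34043764775237 tilt [-0.008   0.0311 -0.9995] F [-0.0121  0.004   0.2185] T [ 0.0152 -0.0136 -0.0358] w 0.010362624510386678 j [-0.5762  0.51   -0.126   0.9585  0.0217 -0.4779]
```

Request:
play_rows(
  deltas=[0, 0, 0, 0.03, 0, 0, 0, 0, 0, 0],
)

```text
clock: 20.75
eef_pos: [0.4656, -0.2946, 0.0387]
tool_rot: [0.741, 0.671, 0.008, -0.014]
ft_force: [0.1, -0.5, -0.7]
grip_width: 0.0106
```

```bash
python3 -c "
from h import *
st()"
```

```text
t 20.75 eef [ 0.4656 -0.2946  0.0387] printer-local mm [  13.8742 -340.6416   38.6792] yaw 84.34240965776853 tilt [-0.0078  0.031  -0.9995] F [ 0.1199 -0.5471 -0.734 ] T [-0.045   0.0096  0.0026] w 0.010555876506141463 j [-0.5762  0.512  -0.128   0.9542  0.0218 -0.4778]
```

Request:
play_rows(
  deltas=[0, 0, 0, 0.02, 0, 0, 0, 0, 0, 0],
)

```text
clock: 21.0
eef_pos: [0.4656, -0.2946, 0.0375]
tool_rot: [0.741, 0.671, 0.008, -0.014]
ft_force: [-0.0, 0.7, -0.8]
grip_width: 0.0098
```

```bash
python3 -c "
from h import *
st()"
```

```text
t 21.0 eef [ 0.4656 -0.2946  0.0375] printer-local mm [  13.9304 -340.6564   37.4831] yaw 84.34236826054025 tilt [-0.0076  0.0309 -0.9995] F [-0.0483  0.7291 -0.8041] T [-0.0547 -0.0211  0.0056] w 0.009799869372775785 j [-0.5761  0.5134 -0.1294  0.9513  0.0217 -0.4778]
```

Request:
play_rows(
  deltas=[0, 0, 0, 0.02, 0, 0, 0, 0, 0, 0],
)

```text
clock: 21.25
eef_pos: [0.466, -0.2948, 0.037]
tool_rot: [0.741, 0.671, 0.008, -0.014]
ft_force: [-0.7, -1.0, 0.8]
grip_width: 0.0101
```

```bash
python3 -c "
from h import *
st()"
```

```text
t 21.25 eef [ 0.466  -0.2948  0.037 ] printer-local mm [  14.3063 -340.7112   36.9693] yaw 84.34187505657853 tilt [-0.0067  0.0304 -0.9995] F [-0.7416 -0.9695  0.7889] T [-0.0226  0.013  -0.0007] w 0.010136927685632752 j [-0.576   0.5139 -0.1301  0.949   0.0218 -0.4777]
```

Request:
play_rows(
  deltas=[0, 0, 0, 0.03, 0, 0, 0, 0, 0, 0],
)

```text
clock: 21.5
eef_pos: [0.4664, -0.2949, 0.0371]
tool_rot: [0.741, 0.671, 0.008, -0.013]
ft_force: [1.1, -0.6, 0.1]
grip_width: 0.0103
```

```bash
python3 -c "
from h import *
st()"
```

```text
t 21.5 eef [ 0.4664 -0.2949  0.0371] printer-local mm [  14.7322 -340.8018   37.1467] yaw 84.34339266366987 tilt [-0.0052  0.0295 -0.9995] F [ 1.0532 -0.554   0.1196] T [ 0.0063 -0.0091 -0.0209] w 0.010304629086721395 j [-0.576   0.5132 -0.1306  0.9474  0.0219 -0.4776]
```

Contact: commanded descent no longer moves it. Releasing gently.

Request:
play_rows(
  deltas=[0.14, 0, 0, 0, 0, 0.17, 0, 0, 0, 0, 0.2, 0, 0, 0, 0, 0.25, 0, 0, 0, 0, 0.3, 0, 0, 0, 0, 0.38, 0, 0, 0, 0, 0.45, 0, 0, 0, 0, 0.45, 0, 0, 0, 0],
)

```text
clock: 22.5
eef_pos: [0.4663, -0.2948, 0.0362]
tool_rot: [0.741, 0.671, 0.008, -0.013]
ft_force: [-0.2, -0.0, 0.2]
grip_width: 0.0385
```

Request:
play_rows(
  deltas=[0.45, 0, 0, -0.2, 0, 0.45, 0, 0, -0.2, 0, 0.45, 0, 0, -0.3, 0, 0.45, 0, 0, -0.4, 0, 0.45, 0, 0, -0.5, 0, 0.45, 0, 0, -0.5, 0, 0.45, 0, 0, -0.5, 0, 0.45, -0.5, -0.5, 0, 0, 0.45, -0.5, -0.6, 0, 0, 0.45, -0.5, -0.6, 0, 0, 0.45, -0.5, -0.6, 0, 0, 0.45, -0.5, -0.6, 0, 0],
)

```text
clock: 24.0
eef_pos: [0.2794, -0.4362, 0.2074]
tool_rot: [0.738, 0.674, 0.009, -0.004]
ft_force: [1.0, -0.5, 0.3]
grip_width: 0.0384
```

```bash
python3 - <<'E'
from h import *
st()
S=cam("scene");T=cam("top");s=S["color"];t=T["color"]
def g(I,k,sz):return cv2.resize(np.clip(I*k,0,255).astype(np.uint8),sz)
cv2.imwrite("pics/f8.png",np.vstack([np.hstack([g(s,1.3,(400,250)),g(t,1.3,(400,250))]),np.hstack([g(s[110:180,260:360],2,(400,280)),g(t[200:300,385:485],2,(400,280))])]))
# predicted tab end position when open at 2.6
for th in (2.3,2.5,2.6):
    y=-150*np.cos(th);z=150*np.sin(th);print(th,proj(S,w([0,64+y,155+z],np.array([.531,.041,0])))[0])
E
```

```text
t 24.0 eef [ 0.2794 -0.4362  0.2074] printer-local mm [-134.3922 -521.5895  207.4154] yaw 84.82565880126594 tilt [ 0.007   0.0179 -0.9998] F [ 1.048  -0.524   0.2606] T [-0.0259  0.0349  0.0283] w 0.03843896138576077 j [-1.0102  0.2967  0.0174  1.303   0.0154 -0.9199]
2.3 [422.3119 269.4328]
2.5 [425.5415 289.4691]
2.6 [426.3742 298.6539]
```

View pics/f8.png

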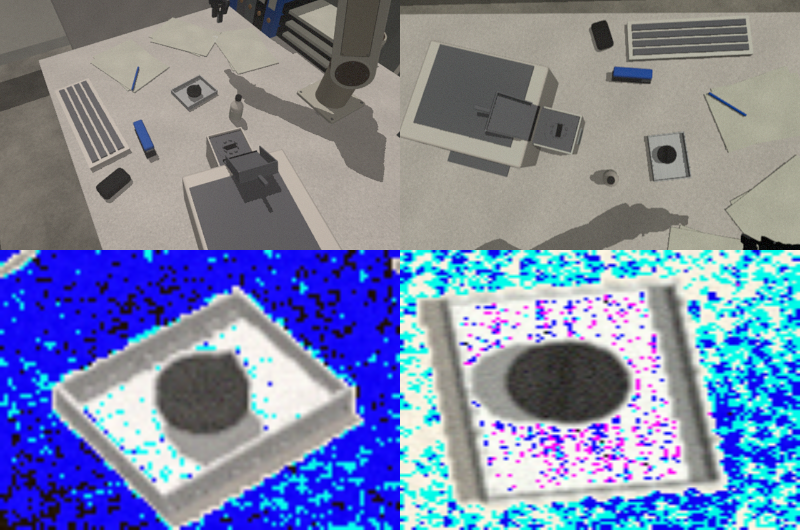

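The cap sits flat in the tray's middle. The tab end, at about (427,293) in the earlier scene view, fits a cover angle of 2.55–2.6. Handing in.

```bash
python3 -c "
from workcell import ticket
print(ticket.job_done())"
```

```text
the job is handed in; nothing more can be done
None
```

The job is done and handed in after about 24 s of robot time. The cover is open, and the filler cap is unlocked, lifted off and lying in the tray.

- **Cover:** I lifted it by its tab past the snap point. The tab slipped out of the fingers somewhere between 1.34 and 1.86 rad, earlier than the release I had planned, and the cover sprang open by itself. Its tab end in the scene picture fits about 2.55–2.6 rad, against 2.6 for fully open.
- **Cap:** I turned it about 77° anticlockwise until I felt the stop (−0.7 N m), then backed off 2°. It lifted with no noticeable force. I lowered it to touch the tray floor before opening the fingers.
- **Last checks:** The final pictures show the cap in the middle of the tray, the cover still open and the arm clear. The bottle and stapler look unmoved by eye; I did not measure them again. No force reading came near the limits.
- **What disagreed:** The tool's tilt drifted up to about 2° during fast moves and could not be commanded back, but it did no harm. The touch-down showed as the arm ceasing to descend, not as a clear force reading.

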